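Draw the reading lamp out to the next hole

ROBOT

A 6-joint arm with a two-finger parallel gripper is mounted at the origin on the work surface. World frame = base frame: x ahead of the robot, y to its left, z up, the work surface at z = 0. Lengths are in m, angles in rad, forces in N, time in s.
With the tool pointing down it reaches from about 0.3 to 1 m from the base axis. Payload 5.1 kg.
Tool frame: the origin (TCP) lies on the mounting face of the last link; the fingertips stand 190 mm ahead of it and the grasp point (between the pads) lies 171 mm ahead of it; z points along the fingers, y is the line along which they close (so a half turn about z gives the same grasp; the last joint's range is limited). The gripper opens to 95 mm and grips with 3 to 60 N. Pads are 20 mm wide; open, the fingers measure 119 mm over their backs; the gripper's body (75 mm by 180 mm) begins 59 mm behind the grasp point.
Start: joints at [-1.355, 0.124, 1.65, -0, 1.367, -0.083], TCP at [0.191, -0.621, 0.405] pointing down, gripper open.
Joint ranges: [-2.61, 2.61], [-1.02, 2.33], [0.03, 2.71], [-1.35, 4.49], [0.32, 2.68], [-2.91, 2.91]. Speed limits (rad/s): [2.57, 2.57, 3.14, 3.14, 3.14, 3.14].

INTERFACE

Orientations are given as [roll, pitch, yaw] about the fixed x, y, z axes, in that order (R = Rz(yaw) Ry(pitch) Rx(roll)).
In Python, from station import r, viewer, status gives the robot as it stands (r), with the cameras (viewer) and the readings (status). Calls block until the motion is done:
- r.reach(position, orientation): joint-space move of the TCP to a pose.
- r.line_to(position, rotation=None, velocity=0.15, stop_force=None): straight line of the TCP; rotation=None keeps the orientation; velocity is the mean speed in m/s. With stop_force (N) it stops when the force on the tool has changed by that much, and returns True; else False.
- r.move_joints(angles): joint-space move.
- r.command_gripper(opening, newtons=None): opening from 0.0 (shut) to 1.0 (fully open); newtons is the grip in N (None keeps the last); returns when the fingers have stopped.
- r.sleep(seconds).
- r.solve_ik(position, orientation): joint angles nearest the present ones, or None.
- viewer.camera(name): name is "scene" or "top"; returns a dict with "image" (480x640x3 uint8, blue, green, red), "fovy" (degrees; the focal length in pixels is half the picture's height over the tangent of half this angle, whatever the lens; pixels are square), "cx", "cy" (the principal point, pixels), "extrinsics" (4x4, takes a point from world to camera coordinates). Camera axes: x right, y down, z forward; pixel columns grow to the right and rows downward; lengths in m; the calibration is good to about 2 mm. A picture is of the moment at which its call begins. There is no depth.
A pose or a line that the arm cannot do raises r.Unreachable and nothing moves.
- r.hand_in(): hands the job in; it is judged then, once.
Readings, each from a call of its own:
- status.current_t(): time.
- status.current_q(): joint angles.
- status.current_dq(): joint speeds.
- status.current_tau(): joint torques, N m.
- status.current_tcp_pos(): TCP position.
- status.current_ee_rot(): TCP orientation.
- status.current_force(): force on the tool from outside, world axes, zero at the start.
- status.current_ft_torque(): the same for the moment, N m.
- status.current_finger_gap(): opening from 0.0 (shut) to 1.0 (fully open).
- status.current_gripper_force(): force on a finger pad.
Only numpy, scipy, OpenCV 4.12 (cv2) and the standard library are available. Lean on these libraries where they do the work, as an engineer would, in place of code of your own. Each camera call takes 0.05 s, during which the arm holds its last target. There are 200 camera calls.

TASK

Bring the reading lamp over the open page: press the snap button on its telescoping arm in flush, draw the outer tube with the shade out to the next hole so that the button snaps fully out again, then tip the shade down until it shines straight down. Ease the tube along and stop at the click, never forcing it against the button, and leave the other things on the table where they are.

Things in the scene. Friction and masses are not known exactly. Their poses are not given: they have to be found in the camera images.
- lamp: Reading lamp, too heavy to shift: round dark cast foot (170 mm across), upright post with a head 225 mm high, and a level telescoping arm, its axis 200 mm above the table: a 19 mm steel inner tube fixed to the post, inside the outer sleeve. Origin: centre of the foot's underside, on the table, below the post. z is up; y points along the arm, from the post out to the shade
- sleeve: Aluminium outer tube, 25 mm across; slides along the lamp's y, cannot turn; axes as the lamp's. Origin: on its axis, in the middle of the hole where the button sits at the start; 90 mm of tube lie towards the post, 110 mm towards the shade. Along its +x side run three round 11.5 mm holes: one at the origin and two nearer the post; the next is 22 to 44 mm off, differing from lamp to lamp
- button: Brass snap button, a 10 mm pin with a domed end, fixed 150 mm out on the inner tube, pointing to the lamp's +x through the sleeve's hole, 6 mm proud of the sleeve. Origin: on the arm's axis while out. More than 15 N of the sleeve against it bends it. A finger pad laid over hole and button holds it flush and may travel with the sleeve; at the next hole it snaps out and stops the sleeve dead
- button_tip (a point): Crown of the button. From the arm's axis, to the lamp's +x: 18.5 mm when out, 12.5 mm when flush, 11 mm when hidden under the tube wall. The spring takes 3 N at first, 6 N when flush; from flush, a slow pull of 12 to 16 N, drag included, makes the hole's edge cam it under the wall. Hidden, it lets the sleeve slide, which still drags with about 8 N; squeezing the sleeve's sides does no harm
- shade_rim (a point): Point on the open rim of the white cone-shaped shade, on the side farthest from the post: 90 mm along the shade from its hinge and 55 mm off its centre line. The shade is 40 mm wide at the neck, 110 mm at the rim. Its hinge lies on the arm's axis, level, parallel to the lamp's x, 135 mm out from the sleeve's origin
- shade_tip (a joint): Tip of the shade, rad: 0 shining straight down (a stop), positive with the opening swung outward and up, away from the post. It stays where left; pushing down on the outer rim with about 2 N turns it down
- book: Open book lying under the shade, 210 by 155 mm, 15 mm thick, fixed. Origin: centre of its underside
- cup: White mug, 86 mm across, 60 mm high, loose. Origin: centre of its underside
- bowl: Terracotta bowl, 100 mm across, 42 mm high, loose. Origin: centre of its underside
- glasses: Open reading glasses standing on their rims, black, 123 mm wide, 140 mm long, 43 mm high, loose. Origin: below the bridge, at table height, the temples pointing along -x
- candle: Amber candle jar with wooden lid, 72 mm across, 85 mm high, loose. Origin: centre of its underside
- remote: Black remote control, 150 by 42 by 16 mm, loose. Origin: centre of its underside
- matchbox: Matchbox, 55 by 36 by 15 mm, loose. Origin: centre of its underside
- coaster: Round cork coaster, 92 mm across, 7 mm thick, loose. Origin: centre of its underside

How it is judged:
By the outcome, as a careful person would: the job done as asked, in the order asked, and still so for the second after the job is handed in, with the robot touching nothing.
It also fails if it takes over 48 s, if anything falls off the work surface, if the arm or the gripper's body presses on something with over 40 N, if the wrist force passes 120 N, or if a joint passes its speed limit or range.

## Working session

There is one attempt and no reset: what is moved stays moved. The work goes in short steps, each a Python script; the robot and the scene stay as the last script left them, time stands still between calls to the robot, and variables do not carry over. Pictures are saved under pics/ and viewed, at most 10 in all, crops included, and the job is handed in when it is done.

```bash
ls; mkdir -p pics
python3 - <<'E'
from station import r, viewer, status
import cv2,numpy as np
for n in("scene","top"):
    c=viewer.camera(n); cv2.imwrite(f"pics/{n}0.png",c["image"]); print(n,c["fovy"],c["cx"],c["cy"],np.round(c["extrinsics"],4).tolist())
print(status.current_t(),status.current_ee_rot(),status.current_force())
E
```

```text
pics
station.py
scene 57.85997228692709 325.53175075599444 238.68376828513985 [[-0.8392, 0.5437, 0.0118, 0.4024], [0.2691, 0.434, -0.8598, -0.0007], [-0.4726, -0.7183, -0.5106, 1.464], [0.0, 0.0, 0.0, 1.0]]
top 47.14870430858625 320.25697738430256 248.56750097116543 [[-0.0227, -0.9997, -0.0069, 0.0339], [-0.9898, 0.0234, -0.1403, 0.4894], [0.1405, 0.0037, -0.9901, 1.3625], [0.0, 0.0, 0.0, 1.0]]
0.1 [-3.13969414e+00 -1.66753241e-04  2.98781467e-01] [-0.19646893 -0.3870256  -0.32597856]
```

View pics/scene0.png

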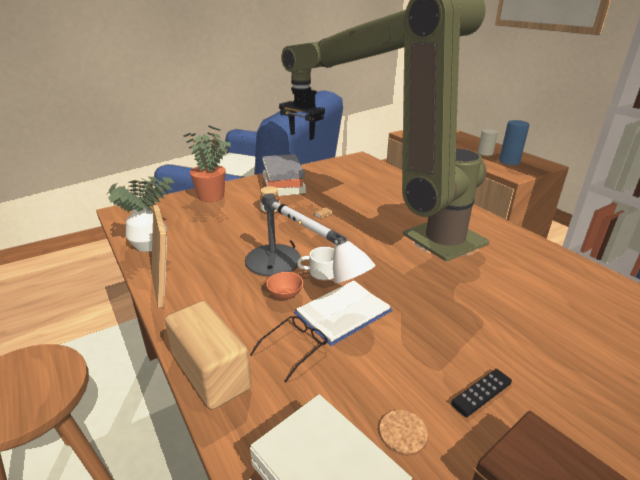

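View pics/top0.png

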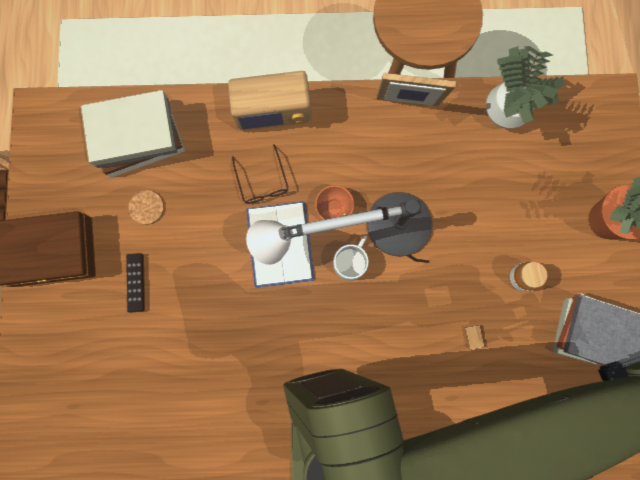

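The top view shows the lamp foot at about (400,224), with its arm running left to the shade at about (268,242). The button side (lamp +x) faces away from the robot. I'll zoom in next.

Run:
```python
import cv2,numpy as np
a=cv2.imread("pics/scene0.png")[180:300,235:395]; b=cv2.imread("pics/top0.png")[180:280,235:445]
cv2.imwrite("pics/c1.png",cv2.resize(a,None,fx=5,fy=5,interpolation=cv2.INTER_CUBIC))
cv2.imwrite("pics/c2.png",cv2.resize(b,None,fx=3.8,fy=3.8,interpolation=cv2.INTER_CUBIC))
```

```text
(no output)
```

View pics/c1.png

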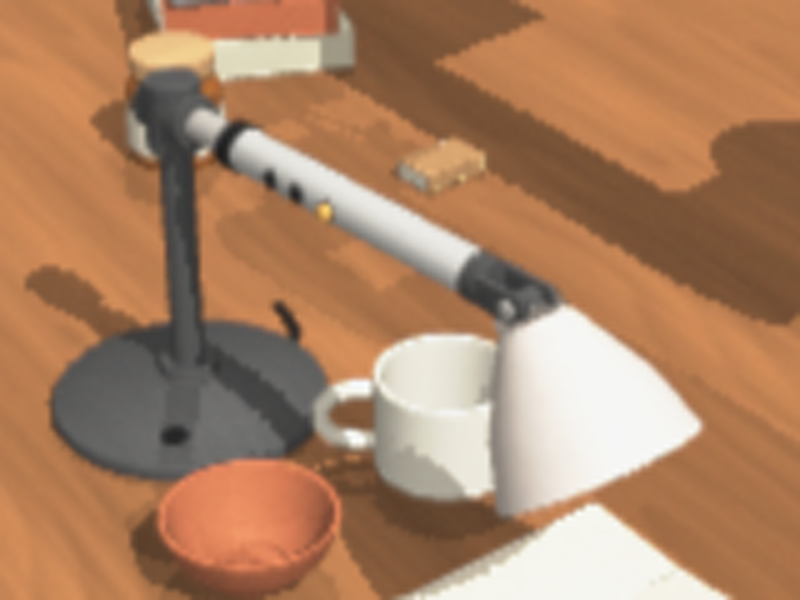

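View pics/c2.png

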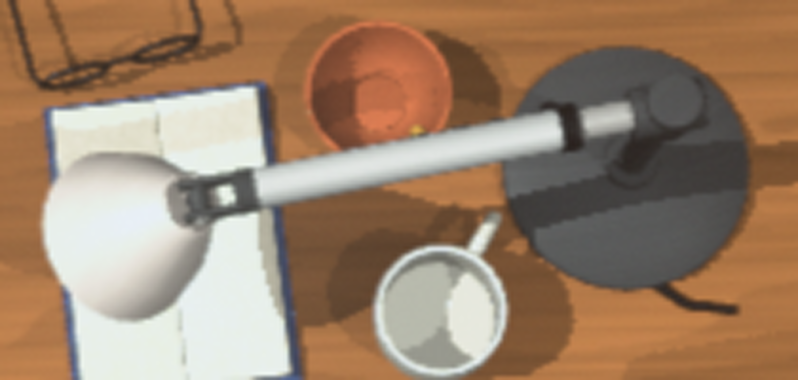

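The button is at scene crop (325,212). The two holes nearer the post are at about (295,192) and (270,178). In the top crop the post head is at (678,97) and the button tip at (417,130). Next I fit the lamp pose, the hole spacing and the shade tip.

```bash
cat > h.py <<'E'
import numpy as np,cv2
E={"scene":np.array([[-0.8392,0.5437,0.0118,0.4024],[0.2691,0.434,-0.8598,-0.0007],[-0.4726,-0.7183,-0.5106,1.464]]),
"top":np.array([[-0.0227,-0.9997,-0.0069,0.0339],[-0.9898,0.0234,-0.1403,0.4894],[0.1405,0.0037,-0.9901,1.3625]])}
K={"scene":(240/np.tan(np.radians(57.85997/2)),325.5318,238.6838),"top":(240/np.tan(np.radians(47.1487/2)),320.257,248.5675)}
def proj(n,P):
    P=np.atleast_2d(P); c=P@E[n][:,:3].T+E[n][:,3]; f,cx,cy=K[n]
    return c[:,:2]/c[:,2:]*f+[cx,cy]
def world(p,L):  # p=(x,y,yaw of lamp x axis), L lamp coords
    c,s=np.cos(p[2]),np.sin(p[2]); L=np.atleast_2d(L)
    return np.c_[p[0]+c*L[:,0]-s*L[:,1],p[1]+s*L[:,0]+c*L[:,1],L[:,2]]
def rim(th,hy=.285):
    a=np.linspace(0,2*np.pi,73); q=.055*np.cos(a)
    return np.c_[.055*np.sin(a),hy+.09*np.sin(th)+q*np.cos(th),.2-.09*np.cos(th)+q*np.sin(th)]
E
python3 - <<'E'
from h import *
from scipy.optimize import least_squares
S=lambda u,v:np.array([235+(u+.5)/5-.5,180+(v+.5)/5-.5]); T=lambda u,v:np.array([235+(u+.5)/3.8-.5,180+(v+.5)/3.8-.5])
obs=[("scene",S(172,80),[0,0,.225]),("scene",S(325,212),[.0185,.15,.2]),("top",T(678,97),[0,0,.225]),("top",T(417,127),[.0185,.15,.2]),
("top",T(626,168),[0,0,.012]),("scene",S(190,395),[0,0,.012]),("top",T(565,127),[0,.063,.2]),("top",T(255,188),[0,.26,.2])]
def res(p):
    r=[]
    for n,o,l in obs: r.append(proj(n,world(p[:3],l))[0]-o)
    th=p[3]; A=proj("scene",world(p,rim(th))); B=proj("top",world(p,rim(th)))
    r.append([A[:,0].max()-S(702,0)[0],A[:,1].max()-S(0,518)[1]]); r.append([B[:,0].min()-T(42,0)[0],B[:,1].max()-T(0,322)[1]])
    return np.concatenate(r)
s=least_squares(res,[.55,-.15,-.15,.5],loss="soft_l1"); p=s.x; print(p,np.degrees(p[2:])); print(np.round(res(p),1).reshape(-1,2).tolist())
for o in (S(325,212),S(295,192),S(270,178)):
    for x in (.0125,.0185):
        f=least_squares(lambda y:proj("scene",world(p,[x,y[0],.2]))[0]-o,[.15]); print(x,f.x,np.round(f.fun,2))
np.save("p.npy",p)
for l in([.0,.15,.2],[0,.285,.2]): print(world(p,l))
E
```

```text
[ 0.55400802 -0.18507535  0.17193551  0.66226079] [ 9.85117913 37.9447482 ]
[[-0.6, -1.5], [-2.0, 1.1], [-0.2, 0.5], [-0.1, -0.1], [0.3, -0.3], [-0.3, -1.0], [0.4, 0.4], [-3.8, 1.1], [-0.0, 0.9], [0.0, 0.2]]
0.0125 [0.14988441] [-0.22  0.39]
0.0185 [0.15408691] [-0.96  1.7 ]
0.0125 [0.12401715] [-0.49  0.89]
0.0185 [0.12835439] [-1.23  2.18]
0.0125 [0.10285926] [-0.5   0.89]
0.0185 [0.10731148] [-1.22  2.17]
[[ 0.52834458 -0.03728703  0.2       ]]
[[0.50524748 0.09572245 0.2       ]]
```

Run:
```python
from h import *
from scipy.optimize import least_squares
o={}
for n,(u,v) in {"scene":(300,222),"top":(344,213)}.items():
    im=cv2.imread(f"pics/{n}0.png").astype(float); w=im[v-5:v+6,u-5:u+6]
    k=np.clip(w[...,2]-w[...,0]-50,0,None) if n=="scene" else np.clip(w[...,1]-w[...,0]-25,0,None)
    yy,xx=np.mgrid[v-5:v+6,u-5:u+6]; print(n,np.round(k).astype(int)[2:9,1:10].tolist()); 
    if n=="scene": o[n]=np.array([(k*xx).sum(),(k*yy).sum()])/k.sum()
    else: print(im[v-3:v+5,u-4:u+5].astype(int)[...,1].tolist())
print(o)
g=cv2.imread("pics/scene0.png",0); print(g[212:222,285:300].tolist())
p=np.load("p.npy")
for l in ([.0125,.15,.2],[.0185,.15,.2],[0,0,.225],[0,.06,.2]): print(l,proj("scene",world(p,l)),proj("top",world(p,l)))
```

```text
scene [[0, 0, 0, 0, 0, 0, 0, 0, 0], [0, 0, 0, 0, 0, 0, 0, 0, 0], [0, 0, 21, 75, 72, 0, 0, 0, 0], [26, 2, 38, 83, 81, 18, 0, 0, 0], [42, 35, 40, 66, 70, 1, 0, 0, 0], [43, 44, 44, 49, 36, 0, 0, 0, 0], [42, 44, 44, 46, 42, 32, 8, 0, 0]]
top [[15, 13, 17, 16, 14, 11, 11, 10, 8], [14, 14, 15, 14, 12, 11, 9, 9, 7], [15, 13, 12, 13, 17, 14, 9, 6, 7], [13, 12, 15, 32, 50, 39, 14, 6, 5], [12, 11, 20, 44, 58, 49, 25, 2, 0], [9, 6, 8, 18, 19, 0, 0, 0, 0], [0, 0, 0, 0, 0, 0, 0, 0, 0]]
[[117, 114, 120, 117, 114, 108, 105, 104, 101], [113, 116, 118, 115, 110, 107, 103, 102, 97], [117, 115, 112, 112, 114, 109, 101, 98, 96], [114, 112, 112, 130, 153, 133, 101, 94, 92], [110, 106, 115, 145, 165, 149, 116, 92, 103], [107, 104, 108, 120, 133, 107, 104, 122, 154], [112, 124, 134, 139, 158, 161, 169, 179, 189], [165, 174, 181, 188, 194, 198, 200, 204, 206]]
{'scene': array([298.64869804, 224.5061672 ])}
[[165, 177, 188, 197, 208, 218, 223, 226, 228, 229, 229, 225, 219, 187, 147], [145, 156, 164, 156, 166, 198, 212, 219, 224, 227, 229, 230, 231, 224, 218], [126, 133, 126, 91, 103, 174, 193, 203, 214, 220,
[... 157 characters left out ...]
9, 217, 223, 227], [136, 132, 126, 81, 67, 101, 128, 123, 81, 96, 155, 188, 201, 212, 219], [136, 134, 130, 111, 108, 110, 115, 101, 51, 54, 114, 167, 183, 195, 204], [138, 134, 125, 119, 117, 117, 113, 104, 56, 45, 94, 146, 163, 174, 180], [142, 137, 131, 120, 118, 119, 119, 116, 93, 69, 97, 127, 141, 140, 142], [143, 129, 124, 121, 120, 121, 121, 120, 116, 112, 112, 119, 125, 143, 185]]
[0.0125, 0.15, 0.2] [[299.41108811 222.40534172]] [[344.81709702 215.47415123]]
[0.0185, 0.15, 0.2] [[297.63458123 223.13820582]] [[344.28635016 212.91409196]]
[0, 0, 0.225] [[268.41961468 194.06198592]] [[412.81918648 205.69447917]]
[0, 0.06, 0.2] [[281.92984193 209.25864211]] [[385.03878994 213.18168696]]
```

```bash
cat >> h.py <<'E'
def mv():
    from station import r, viewer, status
    return r
def pose(p,y,z,x=0.):  # TCP pose: grasp axis over lamp point; tool down, closing axis along lamp x
    return world(p,[x,y,z])[0]
E
python3 - <<'E'
from h import *
from scipy.optimize import least_squares
from station import r, viewer, status
T=lambda u,v:np.array([235+(u+.5)/3.8-.5,180+(v+.5)/3.8-.5]);S=lambda u,v:np.array([235+(u+.5)/5-.5,180+(v+.5)/5-.5])
obs=[("scene",S(172,83),[0,0,.225]),("scene",[299.5,222.1],[.0165,.15,.2]),("top",T(678,97),[0,0,.225]),("top",[344.2,213.6],[.0165,.15,.2]),
("top",T(626,168),[0,0,.012]),("scene",S(190,395),[0,0,.012])]
p0=np.load("p.npy")
s=least_squares(lambda p:np.concatenate([proj(n,world(p,l))[0]-o for n,o,l in obs]),p0[:3]);p=np.r_[s.x,p0[3]]
print(p,np.round(s.fun,1));np.save("p.npy",p)
# two yaw options, tool down with tool y along lamp x
for k in(-1,1):
    yaw=p[2]+k*np.pi/2
    for y,z in((.15,.371),(.44,.32)):print(k,y,r.solve_ik(pose(p,y,z),[np.pi,0,yaw]))
E
```

```text
[ 0.55435776 -0.18389301  0.18243011  0.66226079] [-0.5 -2.  -0.7  0.8 -0.8  0.4 -0.2  0.7 -0.1 -0.4 -0.3 -0.8]
-1 0.15 [-1.70521424e-01 -1.23548270e-01  1.95519516e+00 -4.44089210e-16
  1.30994576e+00  2.78864112e+00]
-1 0.44 None
1 0.15 [-0.17052142 -0.12354827  1.95519516  0.          1.30994576 -0.35295153]
1 0.44 [ 3.82706853e-01 -5.98961068e-02  1.98544050e+00 -4.44089210e-16
  1.21604826e+00  2.00276741e-01]
```

Run:
```python
from h import *
from station import r, viewer, status
p=np.load("p.npy"); p[2]=.177; np.save("p.npy",p)
R=[np.pi,0,p[2]+np.pi/2]
r.reach(pose(p,.151,.50),R); r.command_gripper(.75,20); r.line_to(pose(p,.151,.425))
print(status.current_t(),status.current_tcp_pos()-pose(p,.151,.425),status.current_force())
c=viewer.camera("scene"); im=c["image"]; cv2.imwrite("pics/s1.png",im)
cv2.imwrite("pics/c3.png",cv2.resize(im[130:250,235:395],None,fx=5,fy=5,interpolation=cv2.INTER_CUBIC))
for l in([.0165,.151,.235],[.0125,.151,.2]):print(proj("scene",world(p,l)))
```

```text
3.8167 [ 1.81246136e-04 -1.50091672e-05  6.57186064e-04] [ 0.8957068  -0.30189249  0.92161255]
[[298.56300502 211.14835815]]
[[300.00941972 222.67674705]]
```

View pics/c3.png

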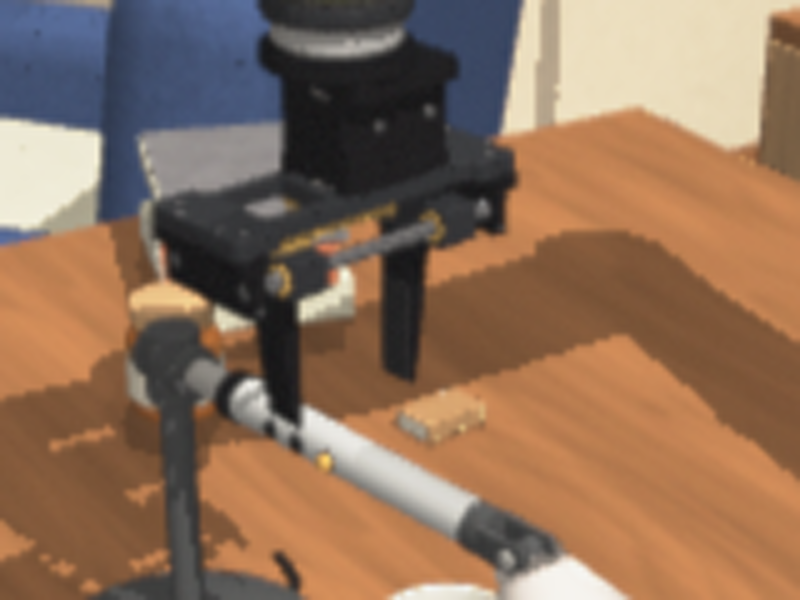

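The fingers straddle the tube, in line with the button at crop (325,460). Next I descend and grip.

Run:
```python
from h import *
from station import r, viewer, status
p=np.load("p.npy")
ex=world(p,[1,0,0])[0]-world(p,[0,0,0])[0]; ey=world(p,[0,1,0])[0]-world(p,[0,0,0])[0]
def F():f=status.current_force();return np.round([f@ex,f@ey,f[2]],2)
print(r.line_to(pose(p,.151,.371),velocity=.05,stop_force=8),F())
r.command_gripper(.45);print(F(),status.current_finger_gap()*95)
r.command_gripper(0,8);r.sleep(.3);print(F(),status.current_finger_gap()*95,status.current_gripper_force(),status.current_t())
r.command_gripper(0,25);r.sleep(.3);print(F(),status.current_finger_gap()*95,status.current_gripper_force(),status.current_t())
print((status.current_tcp_pos()-pose(p,.151,.371))@np.c_[ex,ey,[0,0,1]])
```

```text
False [ 0.15 -0.39  0.26]
[ 1.01 -0.38  0.08] 42.41760493810947
[-5.45  0.43  2.49] 26.856307844005972 7.999947750940919 6.65
[-10.07   0.38   4.2 ] 24.675035337910856 25.000218325294554 7.1667
[-1.27532931e-03 -4.36373927e-05 -1.85823829e-04]
```

Run:
```python
from h import *
from station import r, viewer, status
p=np.load("p.npy")
ex=world(p,[1,0,0])[0]-world(p,[0,0,0])[0]; ey=world(p,[0,1,0])[0]-world(p,[0,0,0])[0]
def S(m):f=status.current_force();d=(status.current_tcp_pos()-pose(p,.151,.371))@np.c_[ex,ey,[0,0,1]];print(m,"F",np.round([f@ex,f@ey,f[2]],2),"d mm",np.round(d*1e3,2),"gap",round(status.current_finger_gap()*95,2),"t",status.current_t())
r.line_to(pose(p,.151,.371,-.0022),velocity=.01);S("centre")
print(r.line_to(pose(p,.158,.371,-.0022),velocity=.005,stop_force=18));S("cam")
print(r.line_to(pose(p,.168,.371,-.0022),velocity=.01,stop_force=6));S("slide")
```

```text
centre F [-2.51  0.25  1.55] d mm [-2.39  0.   -0.18] gap 24.62 t 7.5333
False
cam F [ -4.53 -13.58  -0.68] d mm [-2.44  4.8  -0.11] gap 24.01 t 9.0833
False
slide F [-3.71 -7.98 -0.02] d mm [-2.41 15.65 -0.1 ] gap 24.45 t 10.2333
```

Run:
```python
from h import *
from station import r, viewer, status
p=np.load("p.npy")
ex=world(p,[1,0,0])[0]-world(p,[0,0,0])[0]; ey=world(p,[0,1,0])[0]-world(p,[0,0,0])[0]
def S(m):f=status.current_force();d=(status.current_tcp_pos()-pose(p,.151,.371))@np.c_[ex,ey,[0,0,1]];print(m,"F",np.round([f@ex,f@ey,f[2]],2),"d mm",np.round(d*1e3,2),"gap",round(status.current_finger_gap()*95,2),"t",status.current_t())
print(r.line_to(pose(p,.198,.371,-.0022),velocity=.009,stop_force=5));S("stop")
r.sleep(.2);S("wait")
c=viewer.camera("scene")["image"]; cv2.imwrite("pics/c4.png",cv2.resize(c[180:300,235:395],None,fx=5,fy=5,interpolation=cv2.INTER_CUBIC))
```

```text
True
stop F [ 0.81 -1.88  2.2 ] d mm [-2.44 28.25 -0.1 ] gap 24.79 t 11.8833
wait F [ 3.2  -0.55  3.98] d mm [-2.44 28.18 -0.12] gap 24.59 t 12.0833
```

View pics/c4.png

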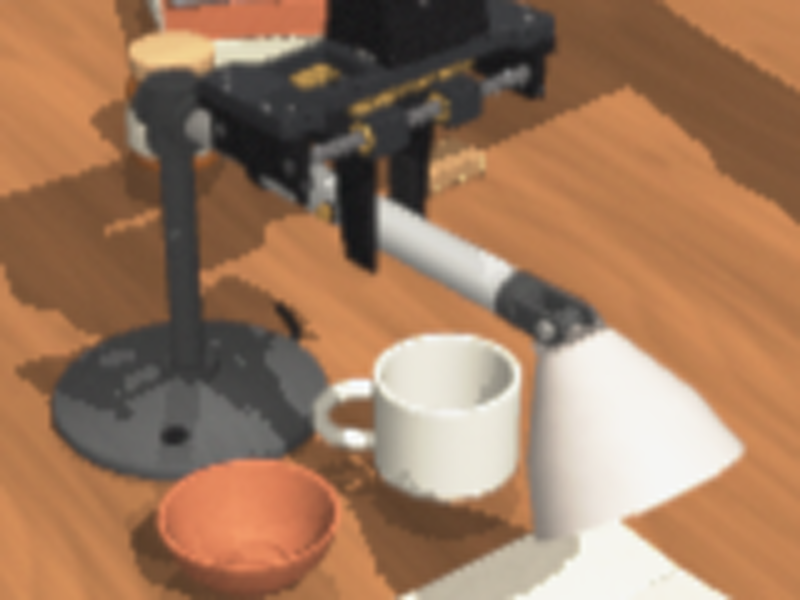

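The brass is visible again at crop (323,210), so the button has emerged next to the finger. I'll release, lift clear and check.

Run:
```python
from h import *
from station import r, viewer, status
p=np.load("p.npy")
r.command_gripper(.75); r.line_to(pose(p,.20,.45,-.001)); print(status.current_t(),status.current_force())
r.reach(pose(p,.30,.50),[np.pi,0,p[2]+np.pi/2]); 
a=viewer.camera("scene")["image"]; cv2.imwrite("pics/s5.png",a);b=viewer.camera("top")["image"];cv2.imwrite("pics/t5.png",b)
A=cv2.resize(a[200:300,250:400],None,fx=4,fy=4,interpolation=cv2.INTER_CUBIC)
z=cv2.resize(a[205:230,275:315],(600,200*375//200),interpolation=cv2.INTER_CUBIC)[:200]
cv2.imwrite("pics/c5.png",np.vstack([A,z]))
```

```text
13.775 [ 0.8964487   0.64095967 -0.54641556]
```

View pics/c5.png

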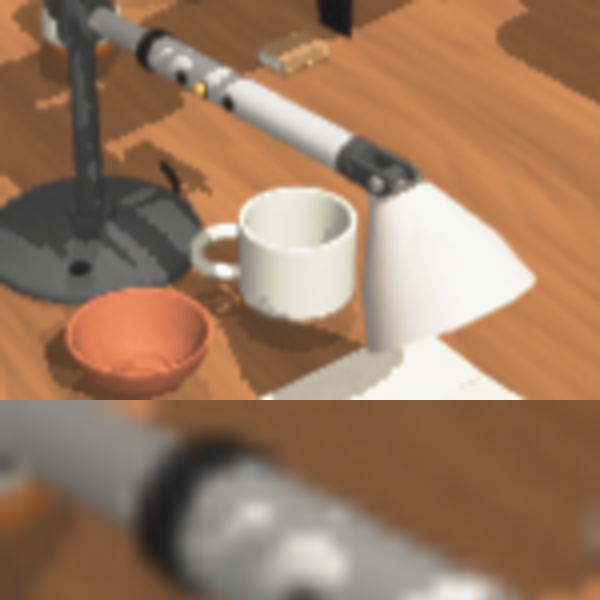

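The button now sits in the middle hole, with the next hole on either side of it: crop (200,88), holes at (182,75) and (228,101). Next I tip the shade down along its arc.

Run:
```python
from h import *
from station import r, viewer, status
from scipy.spatial.transform import Rotation as Ro
p=np.load("p.npy")
ex=world(p,[1,0,0])[0]-world(p,[0,0,0])[0]; ey=world(p,[0,1,0])[0]-world(p,[0,0,0])[0]; ez=np.array([0,0,1.])
t=np.radians(15)
M=(Ro.from_rotvec(-t*ex)*Ro.from_euler("xyz",[np.pi,0,p[2]+np.pi/2]))
if M.apply([0,0,1])@ey>0: M=(Ro.from_rotvec(t*ex)*Ro.from_euler("xyz",[np.pi,0,p[2]+np.pi/2]))
rpy=M.as_euler("xyz"); zt=M.apply([0,0,1]); u=-np.cos(t)*ey+np.sin(t)*ez; print(zt@ey,rpy)
hy=.285+.0275
def W(th,a=.085,b=.053):
    C=world(p,[-.001,hy+a*np.sin(th)+b*np.cos(th),.2-a*np.cos(th)+b*np.sin(th)])[0]
    return C-.01*u-.19*zt
ths=[.75,.6,.45,.3,.15,.05]
print([r.solve_ik(W(x),rpy) is not None for x in ths+[-.1]])
def S(m):f=status.current_force();print(m,"F",np.round([f@ex,f@ey,f[2]],2),"t",round(status.current_t(),2))
r.command_gripper(0,10)
r.reach(W(.9)+[0,0,.08]+.03*ey,rpy); r.line_to(W(.9)); S("above")
for x in ths: print(x,r.line_to(W(x),velocity=.06,stop_force=8)); S(x)
f0=status.current_force()
for x in (0,-.03,-.06,-.09,-.12):
    h=r.line_to(W(x),velocity=.02,stop_force=4); S(x)
    if h: print("stop"); break
r.sleep(.2);S("end")
cv2.imwrite("pics/s6.png",viewer.camera("scene")["image"])
```

```text
-0.25881904510252074 [3.14159265 0.26179939 1.74779633]
[True, True, True, True, True, True, True]
above F [ 0.29 -0.05 -0.47] t 17.02
0.75 False
0.75 F [0.67 0.16 0.6 ] t 17.43
0.6 False
0.6 F [-0.57 -0.68  0.46] t 17.82
0.45 False
0.45 F [0.15 0.07 0.25] t 18.23
0.3 False
0.3 F [0.89 0.03 0.15] t 18.62
0.15 False
0.15 F [-0.52  0.59  0.4 ] t 19.02
0.05 False
0.05 F [-0.18 -0.61  0.02] t 19.34
0 F [0.22 0.66 0.26] t 19.74
-0.03 F [-0.67  2.    3.2 ] t 19.99
stop
end F [0.18 1.69 3.16] t 20.19
```

Run:
```python
import cv2
a=cv2.imread("pics/s6.png")
cv2.imwrite("pics/c6.png",cv2.resize(a[130:310,250:410],None,fx=3.3,fy=3.3,interpolation=cv2.INTER_CUBIC))
```

```text
(no output)
```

View pics/c6.png

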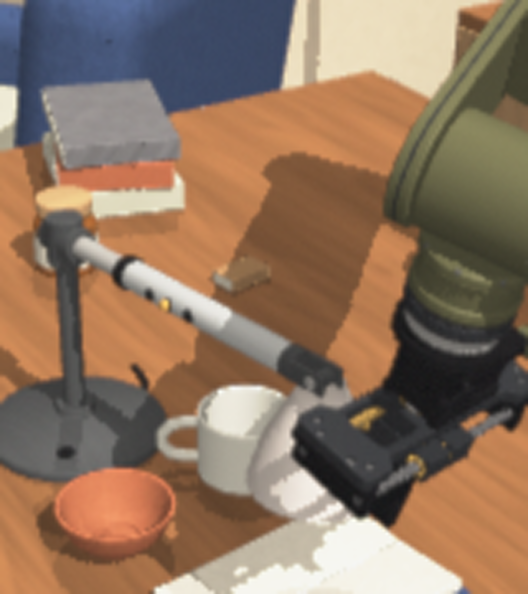

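```bash
cat > tip.py <<'E'
from h import *
from station import r, viewer, status
from scipy.spatial.transform import Rotation as Ro
p=np.load("p.npy")
ex=world(p,[1,0,0])[0]-world(p,[0,0,0])[0]; ey=world(p,[0,1,0])[0]-world(p,[0,0,0])[0]; ez=np.array([0,0,1.])
t=np.radians(15); rpy=[np.pi,t,p[2]+np.pi/2]; M=Ro.from_euler("xyz",rpy); zt=M.apply([0,0,1]); u=-np.cos(t)*ey+np.sin(t)*ez
hy=.285+.0275
def W(th,a=.085,b=.053):
    C=world(p,[-.001,hy+a*np.sin(th)+b*np.cos(th),.2-a*np.cos(th)+b*np.sin(th)])[0]
    return C-.01*u-.19*zt
def S(m):f=status.current_force();print(m,"F",np.round([f@ex,f@ey,f[2]],2),"dpos",np.round((status.current_tcp_pos()-W(0))@np.c_[ey,ez]*1e3,1),"t",round(status.current_t(),2))
E
python3 - <<'E'
from tip import *
S("now")
for x in (-.04,-.06,-.08,-.10):
    h=r.line_to(W(x),velocity=.01,stop_force=3); S(x)
    if h or np.linalg.norm(status.current_force())>6.5: break
im=viewer.camera("scene")["image"]; cv2.imwrite("pics/s7.png",im)
for th in(0,.2,.4,.66):
    A=proj("scene",world(p,rim(th,hy))); print(th,"left",A[A[:,0].argmin()],"low",A[A[:,1].argmax()])
E
```

```text
now F [1.1  2.04 2.99] dpos [-2.2 -1.8] t 20.24
-0.04 F [-0.08  1.92  2.68] dpos [-2.8 -1.7] t 20.45
0 left [324.31465253 275.24484095] low [348.53924798 289.35092429]
0.2 left [329.42017317 280.45719856] low [347.8191844  289.58324899]
0.4 left [334.86159261 285.32285441] low [345.28098696 289.30804872]
0.66 left [342.08235303 288.62905011] low [343.26732332 289.34461109]
```

The rim's leftmost point is at about (325,278) in the full image. The model predicts (324,275) for tip = 0, so the shade is down or nearly so. I'll nudge it inward firmly but gently to confirm the stop, then retreat and look.

Run:
```python
from tip import *
P=status.current_tcp_pos(); S("now")
for k in range(1,7):
    h=r.line_to(P-.0008*k*ey,velocity=.008); r.sleep(.1); S(k)
    if np.linalg.norm(status.current_force())>6.5: break
P=status.current_tcp_pos()
r.line_to(P+.03*ey+.01*ez,velocity=.08); S("off")
r.line_to(status.current_tcp_pos()+.05*ey+.15*ez); 
r.move_joints(status.current_q()+np.array([.35,0,0,0,0,0])); S("away")
a=viewer.camera("scene")["image"]; cv2.imwrite("pics/s8.png",a); b=viewer.camera("top")["image"]; cv2.imwrite("pics/t8.png",b)
A=cv2.resize(a[190:300,260:400],(509,400),interpolation=cv2.INTER_CUBIC)
for th,col in((0,(0,255,0)),(.15,(0,0,255))):
    q=(proj("scene",world(p,rim(th,hy)))-[260,190]+.5)*[509/140,400/110]; cv2.polylines(A,[q.astype(int)],True,col,1)
B=cv2.resize(b,(291,218)); B=cv2.copyMakeBorder(B,0,182,0,0,cv2.BORDER_CONSTANT)
cv2.imwrite("pics/c8.png",np.hstack([A,B]))
```

```text
now F [-0.42  2.54  3.56] dpos [-2.8 -1.7] t 20.5
1 F [-0.55  4.67  3.4 ] dpos [-3.3 -1.7] t 20.87
2 F [-0.32  6.36  4.12] dpos [-3.9 -1.6] t 21.22
off F [ 0.03 -1.06  0.58] dpos [26.4  8.3] t 21.77
away F [-0.63 -0.6  -0.34] dpos [237.9 156.3] t 23.74
```

View pics/c8.png

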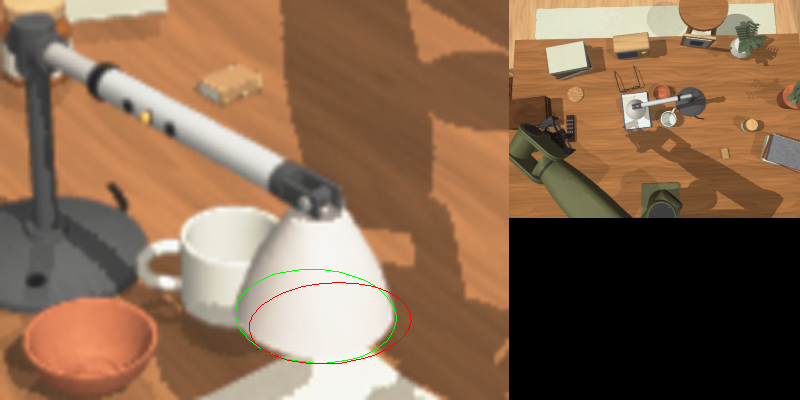

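The rim matches the tip = 0 outline (green), the button stands out in the middle hole, and nothing else has moved. I'm handing in.

```bash
python3 -c "
from station import r, viewer, status
print(status.current_t(),r.hand_in())"
```

```text
the job is handed in; nothing more can be done
23.8417 None
```

The job is handed in at 23.8 s: the sleeve is out at the next hole (about 28 mm) with the button snapped out, the shade is tipped down to its stop, and the final pictures show nothing else moved.

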